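Stamp the round coaster on the swing-arm stamp

ROBOT

A 7-joint arm with a two-finger parallel gripper is mounted at the origin on the work surface. World frame = base frame: x ahead of the robot, y to its left, z up, the work surface at z = 0. Lengths are in mm, angles in rad, forces in N, time in s.
With the tool pointing down it reaches from about 400 to 875 mm from the base axis. Payload 4.4 kg.
Tool frame: the origin (TCP) lies at the very end of the fingers, on their centre line; the grasp point (between the pads) lies 19 mm behind it; z points along the fingers, y is the line along which they close (so a half turn about z gives the same grasp; the last joint's range is limited). The gripper opens to 85 mm and grips with 20 to 120 N. Pads are 22 mm wide; open, the fingers measure 114 mm over their backs; the gripper's body (76 mm by 85 mm) begins 54 mm behind the grasp point. The pads swing forward as they close: fully open they stand 13 mm farther back than shut.
Start: joints at [1.105, 0.628, 0.038, 1.517, -0.027, 0.996, -0.02], TCP at [253.03, -598.743, 231.313] pointing down, gripper open.
Joint ranges: [-3.06, 3.06], [-0.37, 2.12], [-1.25, 1.32], [0.18, 2.47], [-1.1, 4.24], [0.23, 1.98], [-2.94, 2.94]. Speed limits (rad/s): [2.57, 2.57, 3.14, 3.14, 3.14, 3.14, 3.14].

INTERFACE

Orientations are given as [roll, pitch, yaw] about the fixed x, y, z axes, in that order (R = Rz(yaw) Ry(pitch) Rx(roll)).
In Python, from cell import read_state, get_image, camera_info, finish_job gives the robot as it stands.
- The arm moves only by the tool play_rows, never from a script. Its argument "deltas" is one flat list of numbers, 7 for each row, row after row: the shift along the tool's x, y, z in mm, then the turn, a rotation vector about the tool's x, y, z in rad, then the opening, from 0 (shut) to 1 (fully open). In form: [dx, dy, dz, ax, ay, az, grip, dx, dy, dz, ax, ay, az, grip, ...]. A call has 1 to 10 rows; each row is the pose to reach, as a shift and turn from the pose commanded when the call began, along the tool's axes at that moment; what a row does not reach only later rows make up. A row lasts 1/8 s, in which the tool goes at most 62.5 mm and 10.7 degrees, less where a joint would pass 70% of its speed; a pose out of reach is approached as far as the arm can. A call with a gripper value outside its range is refused whole. The fingers move at their own pace and stop on an object; the grip force is fixed at half the most. Time passes only in rows, so rows that repeat a pose let the fingers close. It gives the time, the measured TCP pose, the force, the opening and the grip force at its end, in the units of the state.
- read_state(): the state, without advancing time (a new reading comes with each control period).
- get_image(name): name is "scene" or "top" or "wrist"; returns the picture (420x560x3 uint8, red, green, blue); there is no depth.
- camera_info(name): a dict with "fx", "fy", "cx", "cy" (pixels), "distortion" ([k1, k2, p1, p2, k3] as OpenCV has them; the pictures are not rectified), "T" (4x4, takes a point from camera to world coordinates). Camera axes: x right, y down, z forward; pixel columns grow to the right and rows downward; lengths in mm; the calibration is good to about 2 mm. A picture is of the moment at which its call begins: read the wrist's pose just before it. camera_info takes no time and is no camera call; for the wrist camera it gives the pose at the moment of the call.
- finish_job(): hands the job in; it is judged then, once.
The state is a dict: "clock": time; "qpos": joint angles; "qd": joint speeds; "tau": joint torques, N m; "eef_pos": TCP position; "tool_rot": TCP orientation; "force": force on the tool from outside, world axes, zero at the start; "torque": the same for the moment, N m; "width": finger opening in mm; "gripper_force": force on a finger pad.
Only numpy, scipy, OpenCV 4.12 (cv2) and the standard library are available. Lean on these libraries where they do the work, as an engineer would, in place of code of your own. Each camera call takes 0.05 s, during which the arm holds its last target. There are 200 camera calls.

TASK

Stamp the round clay coaster on the swing-arm stamp. First push the coaster along its lane until it sits fully home against the metal stop, then swing the stamp arm round until the stamp is centred over the coaster, and only then press the plunger knob right down to its stop, hold it there for a moment and let it spring back up. Leave the arm over the coaster and do not disturb the square tile or the other things.

Things in the scene. Friction and masses are not known exactly. Their poses are not given: they have to be found in the camera images.
- press: The fixed stamp: grey base plate 270 x 184 x 14 mm with a steel column (30 mm thick, top at 117 mm). Origin on the column's axis at table level; x points from the lanes to the column (away from the robot at yaw 0), z up. Two lanes run along x at y = +42 and -42 mm, 67 mm wide, floor 14 mm above the table, aluminium rails to 22 mm. Near edge of plate and lanes at x = -210 mm.
- home_left (a point): Home of the +y lane, on the lane floor: a coaster touching the stop has its underside centre here (x = -112, y = 42, z = 14 mm from press). The stop is one aluminium bar across the far end of both lanes, 12 mm high, its face 32 mm beyond this point at x = -80 mm.
- home_right (a point): The same for the -y lane (x = -112, y = -42, z = 14 mm from press).
- coaster: Round biscuit-fired clay coaster, 64 mm across, 10 mm thick, about 60 g, loose; lies flat in one of the two lanes (either one), 20 to 45 mm short of home. Origin at the centre of its underside, z up.
- square_tile: Square clay tile of the same clay, 62 x 62 x 10 mm, in the other lane. Origin at the centre of its underside. To be left alone.
- stamp_arm (a joint): Swivel of the arm about the column axis, rad. 0: arm points to the press's -x; positive swings it towards its +y. Range -0.8 to 1.3; starts parked at 0.95 to 1.2, clear of the lanes. Friction hinge (0.25 N m, 1.5 N at the bar) stays where left. The stamp, 120 mm from the axis, is over a home coaster at about +0.36 (+y lane) or -0.36 (-y lane).
- push_bar (a point): Middle of the plain level steel bar, 12 mm thick, that sticks out from the arm's head, the handle for pushing or pinching the arm round: 170 mm from the column axis, 85 mm above the table, free from 136 to 198 mm from the axis. The head is a grey upright sleeve 32 mm across, 52 to 100 mm above the table.
- plunger (a joint): Travel of the plunger in m: 0 is up, 0.014 is fully down at its stop. Spring: 5 N at the top, 12 N at the stop; springs back by itself.
- plunger_top (a point): Centre of the top of the black plunger knob, 36 mm across, 127 mm above the table when up; moves straight down 14 mm when pressed. Directly over the stamp.
- stamp_foot (a point): Centre of the underside of the stamp's round rubber pad, 26 mm across, below the arm's head, on the plunger's axis 120 mm from the column axis; 38 mm above the table when up.
- pot: Small glass jar with white lid, 34 mm across, 38 mm high, standing on the base plate beside the column. Bystander.
- cup: White ceramic cup, 76 mm across, 85 mm high, on the table to the left. Bystander.
- bowl: Blue ceramic bowl 150 mm across, 60 mm high, on the table to the left. Bystander.
- tool_jar: White jar 94 mm across, 110 mm high, with wooden modelling tools standing in it up to 230 mm high, on the right. Bystander.
- brush: Flat paint brush lying on the table on the right, 200 mm long. Bystander.
- rib: Dark wooden rib (flat scraper), 90 x 50 x 6 mm, lying on the table on the right. Bystander.
Things that resemble listed ones, but are neither listed nor needed, are in the scene too. Leave any pink or white look-alike of the coaster alone.

How it is judged:
By the outcome, as a careful person would: the job done as asked, in the order asked, and still so for the second after the job is handed in, with the robot touching nothing.
It also fails if it takes over 61 s, if anything falls off the work surface, if the arm or the gripper's body presses on something with over 40 N, if the wrist force passes 120 N, or if a joint passes its speed limit or range.

## Working session

There is one attempt and no reset: what is moved stays moved. The work goes in short steps, Python scripts to look and compute and a tool call to move; the robot and the scene stay as the last step left them, time stands still between calls to the robot, and variables do not carry over. Pictures are saved under pics/ and viewed, at most 10 in all, crops included, and the job is handed in when it is done.

Besides the shell and the picture viewer there is one more tool, called as name(argument=value, ...), one argument or row to a line, values as JSON. play_rows: Moves the arm, as the interface text tells. Its arguments: {"type":"object","properties":{"deltas":{"type":"array"}},"required":["deltas"]}

```bash
mkdir -p pics; ls; python3 - <<'E'
from cell import *
import cv2
s=read_state();print(s)
for n in("scene","top"):
    cv2.imwrite(f"pics/{n}0.png",get_image(n)[:,:,::-1]);print(n,camera_info(n))
E
```

```text
pics
{'clock': 0.0, 'qpos': array([ 1.10520476,  0.62934726,  0.03842319,  1.51838723, -0.02700894,
        0.99630836, -0.01999476]), 'qd': array([-0.00038875,  0.00171574, -0.00026274,  0.00061139, -0.0012476 ,
        0.00053674,  0.00115066]), 'tau': array([-1.59110105e-04, -5.63399756e+01,  1.22566972e+00, -1.93442059e+01,
        1.10053376e-02,  1.06518911e-02, -8.76636790e-06]), 'eef_pos': array([ 252.78666514, -598.1365019 ,  230.38187013]), 'tool_rot': array([-3.13965977e+00,  7.56870916e-06,  3.99806700e-01]), 'force': array([ 0.09476765, -0.24497874,  0.49005056]), 'torque': array([-0.01914748, -0.06701752,  0.03605327]), 'gripper_force': 0.0, 'width': 85.5076003880404}
scene {'fx': 411.5755345687888, 'fy': 411.5755345687888, 'cx': 280.8546898600819, 'cy': 212.57646771226396, 'distortion': array([-0.06772511,  0.        ,  0.        ,  0.        ,  0.        ]), 'T': array([[-6.53646694e-01,  4.07067740e-01, -6.37998318e-01,
         1.25149672e+03],
       [ 7.56798005e-01,  3.53439859e-01, -5.49851841e-01,
         6.01482674e+02],
       [ 1.66708926e-03, -8.42244692e-01, -5.39092849e-01,
         7.10362475e+02],
       [ 0.00000000e+00,  0.00000000e+00,  0.00000000e+00,
         1.00000000e+00]])}
top {'fx': 501.7980345016745, 'fy': 501.7980345016745, 'cx': 278.70272594455065, 'cy': 204.94219158171677, 'distortion': array([-0.11178491,  0.        ,  0.        ,  0.        ,  0.        ]), 'T': array([[-2.55444222e-02, -9.90742327e-01,  1.33330880e-01,
         3.94643459e+02],
       [-9.99648130e-01,  2.62692651e-02,  3.67985989e-03,
         5.45636346e+00],
       [-7.14829717e-03, -1.33189965e-01, -9.91064748e-01,
         1.35514612e+03],
       [ 0.00000000e+00,  0.00000000e+00,  0.00000000e+00,
         1.00000000e+00]])}
```

View pics/scene0.png

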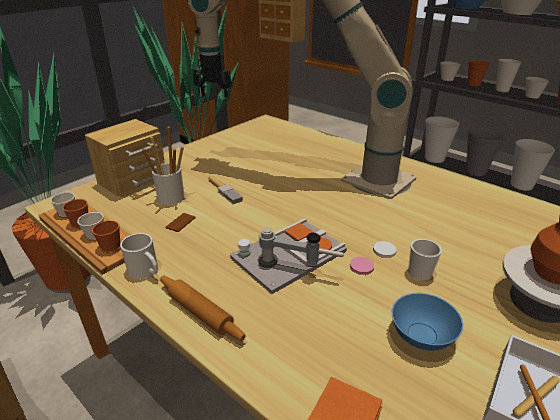

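View pics/top0.png

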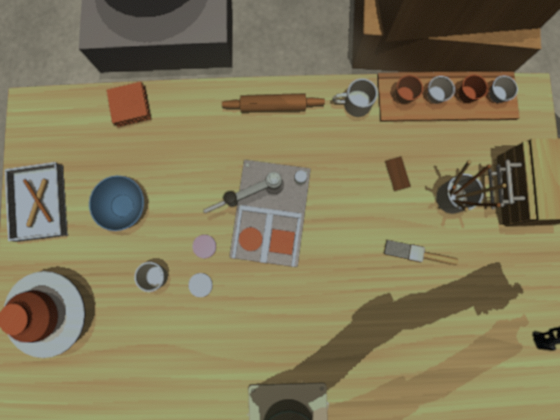

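Top view: the press is near (270,215). The terracotta disc in the left (+y) lane at (251,239) could be the coaster. The other candidates are the square tile (282,242), the pink disc (204,246) and the white disc (200,286), both of which lie on the table. The description picks the terracotta disc. I'll check it in a close crop.

```bash
python3 - <<'E'
import cv2
im=cv2.imread("pics/top0.png")[150:275,190:330]
cv2.imwrite("pics/topc.png",cv2.resize(im,None,fx=4.8,fy=4.8,interpolation=cv2.INTER_CUBIC)[:600])
E
```

```text
(no output)
```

View pics/topc.png

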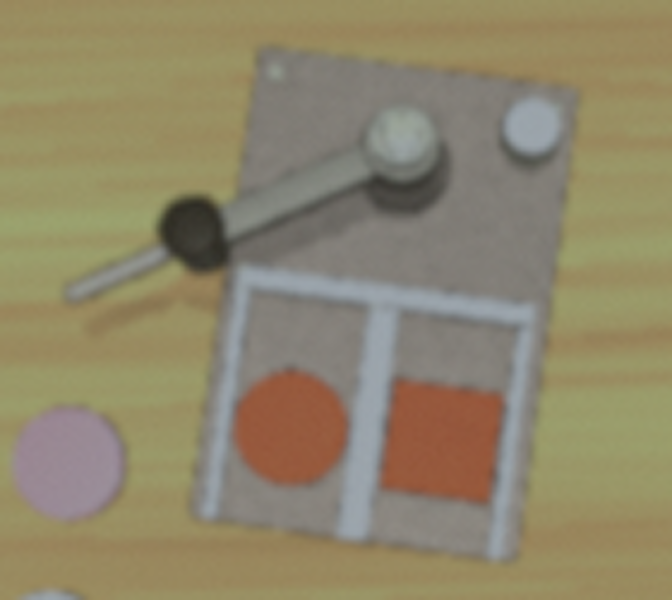

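The crop shows a round terracotta coaster in the left lane at crop (291,428), and the square tile to its right at (445,440). The column top is at (401,139), the knob at (191,228) and the bar tip at (72,294). The plate corners are (258,45), (579,90), (193,518) and (515,560).

```bash
cat > h.py <<'E'
from cell import *
import cv2, numpy as np
from scipy.optimize import least_squares
from scipy.spatial.transform import Rotation as R
def cam(n):
    c=camera_info(n); K=np.array([[c["fx"],0,c["cx"]],[0,c["fy"],c["cy"]],[0,0,1]]); return K,c["distortion"],c["T"]
def proj(n,P,c=None):
    K,d,T=c or cam(n); W=np.linalg.inv(T)
    return cv2.projectPoints(np.atleast_2d(P).astype(float),cv2.Rodrigues(W[:3,:3])[0],W[:3,3],K,d)[0][:,0]
def ray(n,uv,z,c=None):
    K,d,T=c or cam(n); p=cv2.undistortPoints(np.array([[uv]],float),K,d)[0,0]
    v=T[:3,:3]@[p[0],p[1],1]; o=T[:3,3]; return o+v*(z-o[2])/v[2]
def w(P,p):  # press->world, p=(x,y,yaw)
    P=np.atleast_2d(P).astype(float); return P@R.from_euler('z',p[2]).as_matrix().T+[p[0],p[1],0]
def tool(v): # world vector -> tool axes
    return R.from_euler('xyz',read_state()["tool_rot"]).as_matrix().T@np.array(v,float)
E
python3 - <<'E'
from h import *
f=lambda c:np.array(c)/4.8+[190,150]-0.4
P=[[60,92,14],[60,-92,14],[-210,92,14],[-210,-92,14]]
U=f([[258,45],[579,90],[193,518],[515,560]])
r=least_squares(lambda p:(proj("top",w(P,p))-U).ravel(),[650,0,0]); p=r.x
print(p,r.fun.round(1)); np.save("p.npy",p)
inv=lambda q:(R.from_euler('z',-p[2]).as_matrix()@(q-[p[0],p[1],0])).round(1)
for n,c,z in[("col",(401,139),117),("knob",(191,228),127),("bartip",(72,294),85),("coaster",(291,428),24),("tile",(445,440),24),("pot",(532,127),52)]:
    q=ray("top",f(c),z);print(n,q.round(1),inv(q))
print("home",w([-112,42,14],p)); print(read_state()["clock"])
E
```

```text
[ 6.30168700e+02  2.22469791e+01 -1.59402634e-01] [ 0.1  0.2  0.  -0.5 -0.7 -0.1  0.6  0.4]
col [628.3  22.3 117. ] [ -1.8  -0.2 117. ]
knob [582.7 131.7 127. ] [-64.2 100.6 127. ]
bartip [555.3 200.1  85. ] [-102.2  163.7   85. ]
coaster [485.1  88.3  24. ] [-153.7   42.2   24. ]
tile [476.3   3.3  24. ] [-148.9  -43.1   24. ]
pot [645.4 -49.1  52. ] [ 26.4 -68.   52. ]
home [[526.25519901  81.4921003   14.        ]]
0.1
```

```bash
python3 - <<'E'
from h import *
p=np.load("p.npy"); s=read_state()
for q in([-222,42,0],[-153,42,0]): print(w(q,p).round(1))
a=w([-222,42,120],p)[0]
for t in([430,-300,200],a): print(tool(t-s["eef_pos"]).round(1))
print("dyaw az",-(p[2]+np.pi/2-s["tool_rot"][2]))
E
```

```text
[[417.6  99.    0. ]]
[[485.8  88.    0. ]]
[ 279.3 -205.7   30.8]
[ 423.2 -577.8  111.5]
dyaw az -1.0115548192266477
```

play_rows(
  deltas=[56,-41,6,0,0,-0.15,0,112,-82,12,0,0,-0.3,0,168,-123,18,0,0,-0.45,0,224,-165,24,0,0,-0.6,0,279,-206,30,0,0,-0.75,0,303,-268,40,0,0,-0.85,0,327,-330,50,0,0,-0.95,0,351,-392,60,0,0,-1.01,0,375,-454,70,0,0,-1.01,0,399,-516,80,0,0,-1.01,0],
)

```text
clock: 1.35
eef_pos: [421.0, -20.9, 159.2]
tool_rot: [3.141, -0.0, 1.409]
force: [0.7, 0.2, -0.4]
width: 0.0
gripper_force: 0.0
```

play_rows(
  deltas=[0,0,0,0,0,0,0],
)

```text
clock: 1.48
eef_pos: [420.6, -16.9, 159.1]
tool_rot: [-3.14, -0.002, 1.421]
force: [0.8, -0.8, -0.8]
width: 0.1
gripper_force: 0.0
```

```bash
python3 - <<'E'
from h import *
p=np.load("p.npy"); s=read_state()
print(s["clock"],s["eef_pos"],s["tool_rot"],s["width"],s["force"])
for z in(100,18): print(tool(w([-222,42,z],p)[0]-s["eef_pos"]).round(1))
E
```

```text
1.475 [420.55541326 -16.91783164 159.06204518] [-3.14004826e+00 -1.92076796e-03  1.42124489e+00] 0.1022528307141398 [ 0.76735333 -0.79436434 -0.82644963]
[114.  -20.   59.3]
[113.9 -19.9 141.3]
```

play_rows(
  deltas=[57,-10,30,0,0,0,0,114,-20,60,0,0,0.01,0,114,-20,100,0,0,0.01,0,114,-20,130,0,0,0.01,0,114,-20,140,0,0,0.01,0,114,-20,140,0,0,0.01,0],
)

```text
clock: 2.22
eef_pos: [419.7, 91.9, 18.4]
tool_rot: [-3.14, 0.001, 1.399]
force: [-0.2, 1.5, 0.7]
width: -0.1
gripper_force: 0.0
```

```bash
python3 - <<'E'
from h import *
p=np.load("p.npy"); s=read_state()
print(s["clock"],s["eef_pos"],s["tool_rot"],s["force"])
for x in(-200,-161): print(tool(w([x,42,18],p)[0]-s["eef_pos"]).round(1))
cv2.imwrite("pics/s1.png",cv2.resize(get_image("scene")[190:310,220:380,::-1],None,fx=4.8,fy=4.8))
E
```

```text
2.225 [419.65239593  91.88734902  18.36817511] [-3.14031834e+00  6.38711785e-04  1.39857319e+00] [-0.23379299  1.47687721  0.73484195]
[ 6.9 18.8  0.3]
[ 7.4 57.8  0.3]
```

View pics/s1.png

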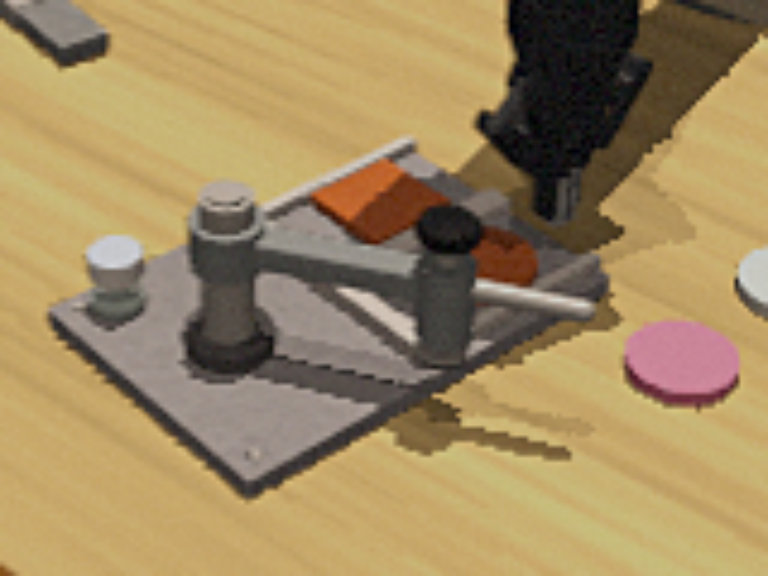

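The shut fingers are at (554,200), just short of the coaster at (505,255). The press and tile are undisturbed. I'll let the arm settle, then push.

play_rows(
  deltas=[0,0,0,0,0,0,0,0,0,0,0,0,0,0],
)

```text
clock: 2.52
eef_pos: [420.1, 92.6, 19.8]
tool_rot: [3.141, 0.0, 1.399]
force: [0.4, 0.2, 0.9]
width: 0.2
gripper_force: 0.0
```

```bash
python3 - <<'E'
from h import *
p=np.load("p.npy"); s=read_state()
print(s["clock"],s["eef_pos"],s["tool_rot"],s["force"])
for x in(-200,-161): print(tool(w([x,42,18],p)[0]-s["eef_pos"]).round(1))
E
```

```text
2.525 [420.09751084  92.59422333  19.81167603] [3.14082432e+00 2.85319700e-04 1.39880283e+00] [0.43633055 0.23502281 0.86012584]
[ 6.1 18.5  1.8]
[ 6.6 57.5  1.9]
```

play_rows(
  deltas=[6,10,2,0,0,0.01,0,6,19,2,0,0,0.01,0,6,24,2,0,0,0.01,0,6,29,2,0,0,0.01,0,6,34,2,0,0,0.01,0,6,39,2,0,0,0.01,0,6,44,2,0,0,0.01,0,6,49,2,0,0,0.01,0,6,54,2,0,0,0.01,0,6,54,2,0,0,0.01,0],
)

```text
clock: 3.78
eef_pos: [474.6, 89.6, 17.6]
tool_rot: [3.141, -0.0, 1.389]
force: [-2.2, 0.1, 3.7]
width: 0.3
gripper_force: 1.9
```

play_rows(
  deltas=[0,2,0,0,0,0,0,0,2,0,0,0,0,0],
)

```text
clock: 4.03
eef_pos: [475.6, 89.4, 17.6]
tool_rot: [-3.141, 0.0, 1.39]
force: [-3.1, -0.0, 5.1]
width: 0.4
gripper_force: 2.8
```

play_rows(
  deltas=[0,2,0,0,0,0,0,0,2,0,0,0,0,0],
)

```text
clock: 4.28
eef_pos: [477.4, 89.1, 17.6]
tool_rot: [-3.141, 0.0, 1.39]
force: [-3.9, 0.1, 5.1]
width: 0.5
gripper_force: 3.0
```

```bash
python3 - <<'E'
from h import *
p=np.load("p.npy"); s=read_state()
print(s["clock"],s["eef_pos"],s["tool_rot"],s["force"],tool(w([-158.5,42,18],p)[0]-s["eef_pos"]))
cv2.imwrite("pics/s2.png",cv2.resize(get_image("scene")[190:310,220:380,::-1],None,fx=4.8,fy=4.8))
E
```

```text
4.275 [477.39567221  89.11079794  17.55220044] [-3.14093690e+00  3.58360208e-04  1.39008746e+00] [-3.85729843  0.08791838  5.0722145 ] [ 0.29590915  2.94346948 -0.44983591]
```

View pics/s2.png

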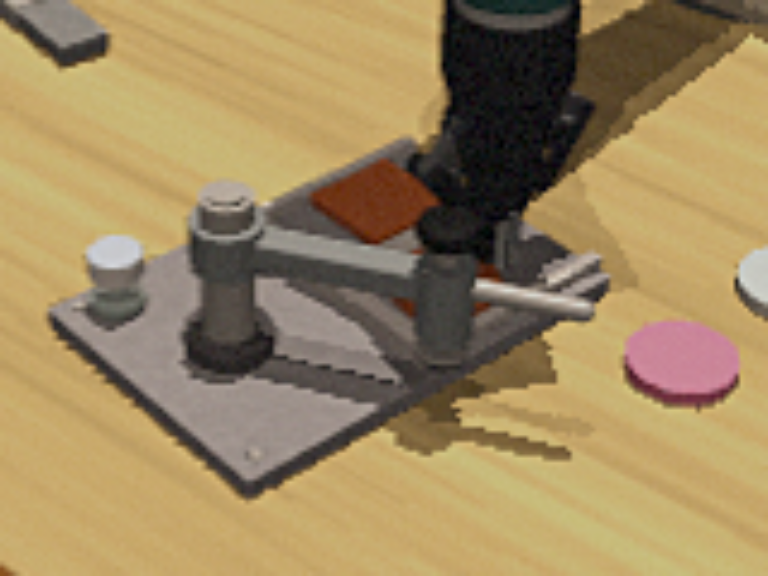

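The coaster has been pushed under the knob towards the stop, and the tile is still in place. The 5 N upward force suggests the tips are dragging, so I'll raise 2 mm and continue.

play_rows(
  deltas=[0,0,-2,0,0,0,0,0,0,-2,0,0,0,0],
)

```text
clock: 4.58
eef_pos: [478.7, 89.1, 19.6]
tool_rot: [3.14, -0.0, 1.389]
force: [-0.2, -0.3, 0.0]
width: -0.2
gripper_force: 0.0
```

play_rows(
  deltas=[0,2,0,0,0,0,0,0,2,0,0,0,0,0],
)

```text
clock: 4.82
eef_pos: [480.3, 88.7, 19.5]
tool_rot: [3.141, -0.0, 1.389]
force: [-0.9, 0.0, -0.1]
width: -0.3
gripper_force: 0.0
```

play_rows(
  deltas=[0,2,0,0,0,0,0,0,2,0,0,0,0,0],
)

```text
clock: 5.08
eef_pos: [482.2, 88.3, 19.5]
tool_rot: [3.141, -0.0, 1.39]
force: [0.4, -0.1, 1.1]
width: 0.0
gripper_force: 0.0
```

play_rows(
  deltas=[0,1.5,0,0,0,0,0,0,1.5,0,0,0,0,0],
)

```text
clock: 5.32
eef_pos: [483.5, 88.1, 19.5]
tool_rot: [3.141, -0.0, 1.39]
force: [-0.6, 0.1, 0.8]
width: -0.1
gripper_force: 0.0
```

play_rows(
  deltas=[0,1.5,0,0,0,0,0,0,1.5,0,0,0,0,0],
)

```text
clock: 5.58
eef_pos: [484.9, 87.8, 19.5]
tool_rot: [3.141, -0.0, 1.39]
force: [0.8, 0.8, -0.5]
width: 0.2
gripper_force: 0.0
```

play_rows(
  deltas=[0,1.5,0,0,0,0,0,0,1.5,0,0,0,0,0],
)

```text
clock: 5.82
eef_pos: [486.4, 87.5, 19.5]
tool_rot: [3.141, -0.0, 1.39]
force: [-0.1, -0.2, -0.3]
width: 0.6
gripper_force: 0.0
```

play_rows(
  deltas=[0,1.5,0,0,0,0,0,0,1.5,0,0,0,0,0],
)

```text
clock: 6.08
eef_pos: [487.9, 87.3, 19.5]
tool_rot: [3.141, -0.0, 1.39]
force: [0.2, -0.0, 0.5]
width: -0.1
gripper_force: 0.0
```

play_rows(
  deltas=[0,1.5,0,0,0,0,0,0,1.5,0,0,0,0,0],
)

```text
clock: 6.32
eef_pos: [489.4, 87.0, 19.5]
tool_rot: [3.141, -0.0, 1.39]
force: [-0.5, -0.2, 0.2]
width: 0.3
gripper_force: 0.0
```

play_rows(
  deltas=[0,1.5,0,0,0,0,0,0,1.5,0,0,0,0,0],
)

```text
clock: 6.58
eef_pos: [490.2, 86.8, 19.5]
tool_rot: [-3.141, 0.0, 1.39]
force: [-1.2, 0.1, 0.4]
width: -0.2
gripper_force: 1.0
```

play_rows(
  deltas=[0,1,0,0,0,0,0,0,1,0,0,0,0,0],
)

```text
clock: 6.82
eef_pos: [490.4, 86.8, 19.4]
tool_rot: [-3.14, 0.0, 1.39]
force: [-4.9, 1.8, 2.8]
width: 0.1
gripper_force: 2.7
```

play_rows(
  deltas=[0,1.5,0,0,0,0,0,0,1.5,0,0,0,0,0,0,1.5,0,0,0,0,0],
)

```text
clock: 7.2
eef_pos: [490.5, 86.7, 19.3]
tool_rot: [-3.138, 0.001, 1.391]
force: [-7.6, 1.6, 5.4]
width: 0.2
gripper_force: 4.1
```

It's hard against the stop: force is rising with no motion. Back off, then rise.

play_rows(
  deltas=[0,-4,0,0,0,0,0,0,-15,0,0,0,0,0,0,-25,-20,0,0,0,0,0,-25,-80,0,0,0,0,0,-25,-130,0,0,0,0,0,-25,-130,0,0,0,0,0,-25,-130,0,0,0,0],
)

```text
clock: 8.07
eef_pos: [468.4, 90.2, 149.3]
tool_rot: [3.141, 0.001, 1.389]
force: [0.2, -0.2, 0.2]
width: 0.2
gripper_force: 0.0
```

```bash
python3 - <<'E'
from h import *
p=np.load("p.npy"); s=read_state()
print(s["clock"],s["eef_pos"],s["tool_rot"],s["force"])
a=1.0; yaw=p[2]-a+np.pi
print("daz",-(yaw-s["tool_rot"][2]))
for z in(148,68): print(tool(w([-175*np.cos(a),175*np.sin(a),z],p)[0]-s["eef_pos"]).round(1))
print("top px of hand",proj("top",s["eef_pos"]))
cv2.imwrite("pics/t2.png",cv2.resize(get_image("top")[150:275,190:330,::-1],None,fx=4.8,fy=4.8,interpolation=cv2.INTER_CUBIC))
E
```

```text
8.075 [468.41270988  90.16548308 149.30588936] [3.14091083e+00 7.78600253e-04 1.38916649e+00] [ 0.16104784 -0.20753385  0.19191753]
daz -0.5930235279773937
[107.5  73.6   1.3]
[107.6  73.5  81.3]
top px of hand [[246.28554213 242.26734612]]
```

View pics/t2.png

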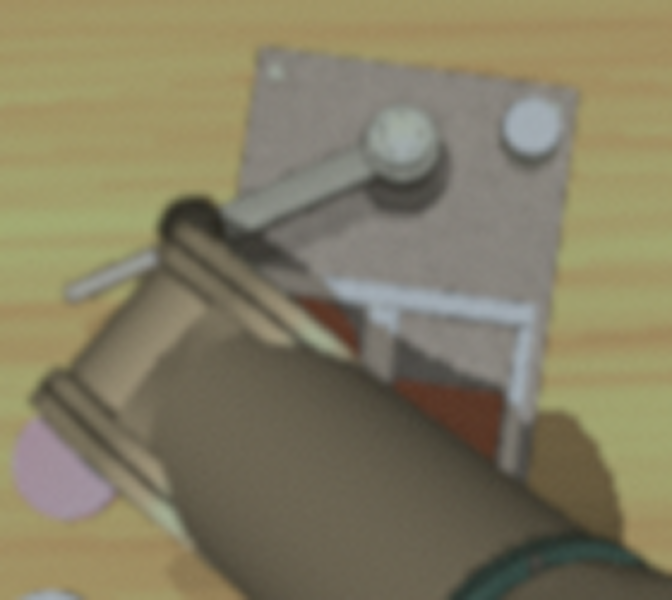

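The coaster's visible edge, crop (330,300), meets the stop bar. The tile is unmoved. Next I'll straddle the bar with open fingers.

play_rows(
  deltas=[35,24,0,0,0,-0.15,1,70,48,0,0,0,-0.3,1,107,74,0,0,0,-0.45,1,107,74,0,0,0,-0.59,1,107,74,0,0,0,-0.59,1,107,74,0,0,0,-0.59,1],
)

```text
clock: 8.88
eef_pos: [559.8, 182.0, 148.4]
tool_rot: [-3.139, 0.0, 1.978]
force: [1.2, -0.2, 0.4]
width: 85.2
gripper_force: 0.0
```

```bash
python3 - <<'E'
from h import *
p=np.load("p.npy"); s=read_state()
print(s["clock"],s["eef_pos"],s["tool_rot"],s["width"])
a=1.0; yaw=p[2]-a+np.pi
print("daz",-(yaw-s["tool_rot"][2]),tool(w([-175*np.cos(a),175*np.sin(a),66],p)[0]-s["eef_pos"]).round(1))
cv2.imwrite("pics/w3.png",get_image("wrist")[:,:,::-1])
print([proj("wrist",w([-r*np.cos(a),r*np.sin(a),85],p)).round(0) for r in(140,175,198)])
E
```

```text
8.875 [559.77069175 182.01114635 148.39204009] [-3.13940595e+00  4.13399765e-04  1.97753853e+00] 85.2401066715493
daz -0.004651490124029545 [ 0.5  0.8 82.4]
[array([[279., 280.]]), array([[278., 227.]]), array([[278., 190.]])]
```

View pics/w3.png

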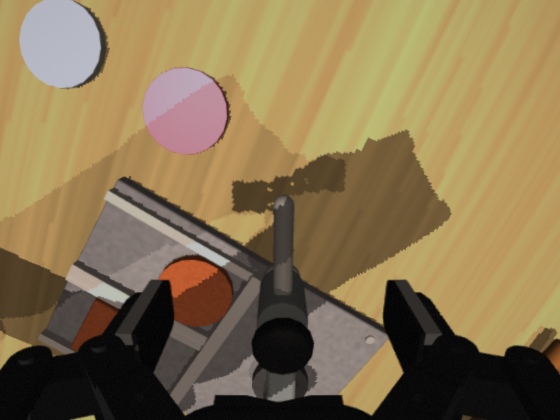

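The bar, from (284,200) to (284,290), is centred between the fingers as predicted, and the coaster at (195,291) touches the stop. Lower and pinch.

play_rows(
  deltas=[0,1,40,0,0,0,1,0,1,75,0,0,0,1,0,1,82,0,0,0,1,0,1,82,0,0,0,1,0,1,82,0,0,0,0,0,1,82,0,0,0,0,0,1,82,0,0,0,0,0,1,82,0,0,0,0,0,1,82,0,0,0,0,0,1,82,0,0,0,0],
)

```text
clock: 10.18
eef_pos: [561.7, 183.2, 68.0]
tool_rot: [3.141, 0.0, 1.98]
force: [-0.3, -0.7, 5.3]
width: 9.9
gripper_force: 58.5
```

```bash
python3 - <<'E'
from h import *
p=np.load("p.npy"); s=read_state()
print(s["clock"],s["eef_pos"],s["tool_rot"],s["width"],s["force"])
q=w(s["eef_pos"]-[p[0],p[1],0],[0,0,-p[2]])[0]; a0=np.arctan2(q[1],-q[0]); r=np.hypot(*q[:2])
print("press",q,"angle",a0,"r",r)
for k in np.linspace(0,1,11)[1:]:
    a=a0+k*(0.3588-a0); print(tool(w([-r*np.cos(a),r*np.sin(a),s["eef_pos"][2]],p)[0]-s["eef_pos"]).round(1),"az",round(a-a0,3))
E
```

```text
10.175 [561.73797018 183.16906844  67.95796893] [3.14101730e+00 2.89765495e-04 1.97954333e+00] 9.850148035866477 [-0.26351741 -0.70981583  5.33697661]
press [-93.1060963  148.02006085  67.95796893] angle 1.0093186220321624 r 174.86761730745513
[ -0.3 -11.4  -0. ] az -0.065
[ -1.3 -22.7  -0. ] az -0.13
[ -3.1 -33.9  -0. ] az -0.195
[ -5.6 -45.   -0. ] az -0.26
[ -8.8 -55.9  -0. ] az -0.325
[-12.7 -66.6  -0. ] az -0.39
[-17.3 -77.   -0. ] az -0.455
[-22.6 -87.1  -0. ] az -0.52
[-28.5 -96.8  -0. ] az -0.585
[-3.500e+01 -1.061e+02 -1.000e-01] az -0.651
```

play_rows(
  deltas=[-0.3,-11.4,0,0,0,-0.065,0,-1.3,-22.7,0,0,0,-0.13,0,-3.1,-33.9,0,0,0,-0.195,0,-5.6,-45,0,0,0,-0.26,0,-8.8,-55.9,0,0,0,-0.325,0,-12.7,-66.6,0,0,0,-0.39,0,-17.3,-77,0,0,0,-0.455,0,-22.6,-87.1,0,0,0,-0.52,0,-28.5,-96.8,0,0,0,-0.585,0,-35,-106,0,0,0,-0.65,0],
)

```text
clock: 11.42
eef_pos: [478.0, 109.4, 67.9]
tool_rot: [3.14, -0.0, 2.632]
force: [-0.8, 0.2, 4.4]
width: 9.8
gripper_force: 59.3
```

play_rows(
  deltas=[0,0,0,0,0,0,0,0,0,0,0,0,0,0,0,0,0,0,0,0,0],
)

```text
clock: 11.8
eef_pos: [477.6, 108.7, 67.9]
tool_rot: [-3.141, -0.0, 2.629]
force: [-2.4, -1.1, 7.7]
width: 9.8
gripper_force: 59.4
```

```bash
python3 - <<'E'
from h import *
p=np.load("p.npy"); s=read_state()
print(s["clock"],s["eef_pos"],s["tool_rot"],s["width"],s["force"])
q=w(s["eef_pos"]-[p[0],p[1],0],[0,0,-p[2]])[0]; a0=np.arctan2(q[1],-q[0]); r=np.hypot(*q[:2])
print("angle",a0,"r",r,"from yaw",p[2]+np.pi-s["tool_rot"][2])
a=.3588;print(tool(w([-r*np.cos(a),r*np.sin(a),s["eef_pos"][2]],p)[0]-s["eef_pos"]).round(1),"az",round(a-a0,3))
E
```

```text
11.8 [477.60178703 108.6730025   67.86512984] [-3.14071917e+00 -1.52736585e-04  2.62937814e+00] 9.762907190229283 [-2.44782838 -1.07469631  7.70966754]
angle 0.3560046638297455 r 175.34571664357495 from yaw 0.35281188230843563
[-0.   0.5 -0. ] az 0.003
```

```bash
python3 - <<'E'
from h import *
print(tool([-20,-280,0]).round(1))
E
```

```text
[-1.198e+02 -2.539e+02  2.000e-01]
```

play_rows(
  deltas=[0,0,0,0,0,0,0.7,0,0,0,0,0,0,0.7,0,0,0,0,0,0,0.7,0,0,-5,0,0,0,0.7,0,0,-40,0,0,0,0.7,0,0,-90,0,0,0,0.7,0,0,-120,0,0,0,0,0,0,-120,0,0,0,0,0,0,-120,0,0,0,0],
)

```text
clock: 12.92
eef_pos: [477.7, 108.3, 187.0]
tool_rot: [-3.141, -0.0, 2.63]
force: [-0.9, -0.1, -0.1]
width: 5.0
gripper_force: 0.0
```

play_rows(
  deltas=[-24,-51,0,0,0,0,0,-48,-102,0,0,0,0,0,-72,-153,0,0,0,0,0,-96,-204,0,0,0,0,0,-120,-254,0,0,0,0,0,-120,-254,0,0,0,0,0],
)

```text
clock: 13.68
eef_pos: [456.3, -176.3, 185.3]
tool_rot: [-3.139, -0.004, 2.621]
force: [-0.5, 2.2, 0.6]
width: 0.2
gripper_force: 0.0
```

```bash
python3 - <<'E'
from h import *
p=np.load("p.npy"); s=read_state();print(s["clock"],s["eef_pos"])
a=.3588; P=w([[-120*np.cos(a),120*np.sin(a),127],[-112,42,24],[-198*np.cos(a),198*np.sin(a),85],[-148.9,-43.1,24]],p)
print(((proj("top",P)+.4-[190,150])*4.8).round(0))
cv2.imwrite("pics/t4.png",cv2.resize(get_image("top")[150:275,190:330,::-1],None,fx=4.8,fy=4.8,interpolation=cv2.INTER_CUBIC))
E
```

```text
13.675 [ 456.29275368 -176.3375916   185.26147935]
[[290. 335.]
 [302. 354.]
 [224. 473.]
 [445. 440.]]
```

View pics/t4.png

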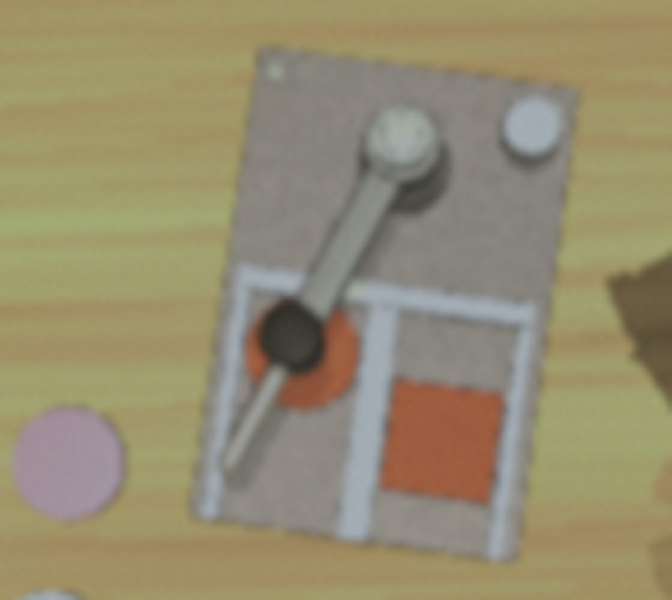

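The knob at (292,335), the coaster at (303,353) and the tile at (445,440) are all within about 1 mm of the predicted positions. I'll go over the knob.

play_rows(
  deltas=[0,0,0,0,0,0,0,0,0,0,0,0,0,0],
)

```text
clock: 13.98
eef_pos: [458.5, -169.7, 187.4]
tool_rot: [3.141, -0.0, 2.633]
force: [0.2, -0.3, -0.3]
width: 0.1
gripper_force: 0.0
```

```bash
python3 - <<'E'
from h import *
p=np.load("p.npy"); s=read_state();print(s["clock"],s["eef_pos"])
print(tool(w([-112,42,160],p)[0]-s["eef_pos"]).round(1))
E
```

```text
13.975 [ 458.50418854 -169.74670909  187.39226062]
[ 63.2 252.4  27.5]
```

play_rows(
  deltas=[12,50,0,0,0,0,0,25,101,0,0,0,0,0,38,151,0,0,0,0,0,50,202,0,0,0,0,0,63,252,10,0,0,0,0,63,252,27,0,0,0,0,63,252,27,0,0,0,0,63,252,27,0,0,0,0],
)

```text
clock: 14.98
eef_pos: [526.7, 78.2, 160.6]
tool_rot: [-3.141, 0.0, 2.629]
force: [0.4, -0.1, -1.2]
width: -0.3
gripper_force: 0.0
```

```bash
python3 - <<'E'
from h import *
p=np.load("p.npy"); s=read_state();print(s["clock"],s["eef_pos"],s["force"])
print(tool(w([-112,42,127],p)[0]-s["eef_pos"]).round(1))
E
```

```text
14.975 [526.66371363  78.24975535 160.55226618] [ 0.36510632 -0.10797826 -1.24217173]
[ 1.9  2.7 33.5]
```

play_rows(
  deltas=[1,2,15,0,0,0,0,1,2,27,0,0,0,0,1,2,27,0,0,0,0,1,2,27,0,0,0,0],
)

```text
clock: 15.48
eef_pos: [527.0, 81.4, 133.5]
tool_rot: [3.141, -0.0, 2.63]
force: [-0.2, -1.5, 0.0]
width: -0.0
gripper_force: 0.0
```

```bash
python3 - <<'E'
from h import *
p=np.load("p.npy"); s=read_state();print(s["clock"],s["eef_pos"],s["force"])
print(tool(w([-112,42,127],p)[0]-s["eef_pos"]).round(1))
E
```

```text
15.475 [527.01949971  81.43960254 133.49401089] [-0.19733723 -1.49152073  0.02467755]
[ 0.7 -0.3  6.5]
```

Centred. Press down: 133.5 → about 114.

play_rows(
  deltas=[0,0,5,0,0,0,0,0,0,8,0,0,0,0,0,0,11,0,0,0,0,0,0,14,0,0,0,0,0,0,17,0,0,0,0,0,0,17,0,0,0,0],
)

```text
clock: 16.23
eef_pos: [527.2, 81.5, 117.2]
tool_rot: [-3.142, 0.001, 2.63]
force: [-1.5, -2.1, 9.8]
width: 0.1
gripper_force: 4.4
```

play_rows(
  deltas=[0,0,2,0,0,0,0,0,0,3,0,0,0,0,0,0,3,0,0,0,0],
)

```text
clock: 16.6
eef_pos: [527.3, 81.6, 114.5]
tool_rot: [3.141, 0.001, 2.63]
force: [-2.0, -0.1, 10.3]
width: 0.4
gripper_force: 5.1
```

play_rows(
  deltas=[0,0,1,0,0,0,0,0,0,2,0,0,0,0,0,0,2,0,0,0,0],
)

```text
clock: 16.98
eef_pos: [527.3, 81.7, 112.6]
tool_rot: [3.141, 0.001, 2.63]
force: [-2.1, -1.4, 11.5]
width: -0.1
gripper_force: 5.5
```

play_rows(
  deltas=[0,0,1,0,0,0,0,0,0,2,0,0,0,0,0,0,2,0,0,0,0],
)

```text
clock: 17.35
eef_pos: [528.4, 83.5, 112.3]
tool_rot: [3.138, 0.003, 2.631]
force: [-3.3, -0.3, 21.7]
width: 0.2
gripper_force: 10.8
```

At the stop: force jumped to 21.7 N with no further motion. Hold, then release.

play_rows(
  deltas=[0,0,0,0,0,0,0,0,0,0,0,0,0,0,0,0,0,0,0,0,0,0,0,0,0,0,0,0,0,0,0,0,0,0,0,0,0,0,0,0,0,0,0,0,0,0,0,0,0],
)

```text
clock: 18.23
eef_pos: [528.4, 83.5, 112.3]
tool_rot: [3.138, 0.003, 2.631]
force: [-3.6, -0.7, 21.5]
width: 0.3
gripper_force: 10.7
```

play_rows(
  deltas=[0,0,-4,0,0,0,0,0,0,-8,0,0,0,0,0,0,-12,0,0,0,0,0,0,-17,0,0,0,0,0,0,-22,0,0,0,0,0,0,-40,0,0,0,0,0,0,-75,0,0,0,0,-40,-80,-75,0,0,0,0,-80,-160,-75,0,0,0,0,-110,-230,-75,0,0,0,0],
)

```text
clock: 19.48
eef_pos: [515.7, -107.8, 185.4]
tool_rot: [-3.142, 0.001, 2.63]
force: [1.3, -0.4, 0.9]
width: -0.5
gripper_force: 0.0
```

play_rows(
  deltas=[-10,-20,0,0,0,0,0,-10,-20,0,0,0,0,0,-10,-20,0,0,0,0,0],
)

```text
clock: 19.85
eef_pos: [514.9, -126.5, 185.2]
tool_rot: [3.14, 0.0, 2.631]
force: [-0.7, 0.1, 0.4]
width: 0.2
gripper_force: 0.0
```

```bash
python3 - <<'E'
from h import *
s=read_state();print(s["clock"],s["eef_pos"],s["force"])
a=cv2.resize(get_image("top")[150:275,190:330,::-1],None,fx=2.8,fy=2.8,interpolation=cv2.INTER_CUBIC)
b=cv2.resize(get_image("scene")[190:310,220:380,::-1],None,fx=2.5,fy=2.5,interpolation=cv2.INTER_CUBIC)
b=cv2.copyMakeBorder(b,0,a.shape[0]-b.shape[0],0,0,cv2.BORDER_CONSTANT)
cv2.imwrite("pics/f5.png",cv2.hconcat([a,b]))
E
```

```text
19.85 [ 514.91983037 -126.47581217  185.15027951] [-0.7129224   0.05071652  0.37964938]
```

View pics/f5.png

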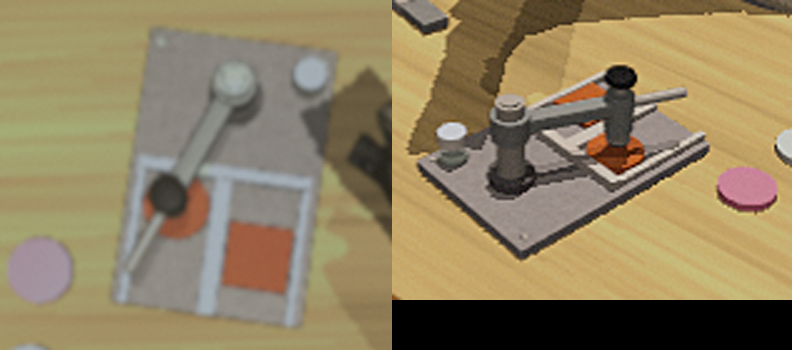

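The knob, at left (168,195), is back up and within about 1 mm of the expected position. The coaster at (176,206) is home against the stop. The tile and pot are unmoved, and the robot is clear.

```bash
python3 -c "
from cell import *
print(finish_job())"
```

```text
the job is handed in; nothing more can be done
None
```

I pushed the coaster home against the stop, swung the stamp arm over it, pressed the plunger to its stop for about 0.9 s and let it spring back; the final images show the tile and pot unmoved, and the job is handed in at about 20 s of the 61 s allowed.

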